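# Set out a display base for the next gourd

### The arm

A 6-joint arm with a two-finger parallel gripper is mounted at the origin on the work surface. World frame = base frame: x ahead of the robot, y to its left, z up, the work surface at z = 0. Lengths are in m, angles in degrees, forces in N, time in s.
With the tool pointing down it reaches from about 0.375 to 0.975 m from the base axis. Payload 3.8 kg.
Tool frame: the origin (TCP) lies midway between the tips of the shut fingers; the grasp point (between the pads) lies behind it (env.tcp_to_grasp is the z of the grasp point in the tool frame, in m); z points along the fingers, y is the direction in which the jaws open and shut (so a half turn about z gives the same grasp; the last joint's range is limited). The gripper opens to 88 mm and grips with 3 to 60 N. Pads are 18 mm wide; open, the fingers measure 123 mm over their backs; the gripper's body (75 mm by 187 mm) begins 45 mm behind the grasp point.
Start: joints at [-73.849, 15.12, 91.902, -0, 72.978, -2.114], TCP at [0.212, -0.641, 0.239] pointing down, gripper open.
Joint ranges: [-150.88, 150.88], [-54.13, 125.18], [17.81, 147.31], [-75.09, 255.09], [0, 152.58], [-146.25, 146.25]. Speed limits (degrees/s): [147.25, 147.25, 180, 180, 180, 180].

### API

Orientations are given as a 3x3 rotation matrix whose columns are the frame's x, y, z axes.
In Python, from cell import env, optics, ticket gives the robot as it stands.
- The arm moves only by the tool move_arm, never from a script. Its argument "increments" is a list of rows, each a list of 7 numbers: the turn, a rotation vector about the world's x, y, z in rad, then the shift along the world's x, y, z in m, then the finger opening in m, from 0 to 0.0881. A call has 1 to 20 rows; each row shifts and turns the commanded pose from where the row before left it; what a row does not reach is not made up. A row lasts 1/12 s, in which the tool goes at most 41.7 mm and 7.16 degrees, less where a joint would pass 70% of its speed; a pose out of reach is approached as far as the arm can. A call with a gripper value outside its range is refused whole. The fingers move at their own pace and stop on an object; "squeeze" is the grip in N (left out, the last holds). Time passes only in rows, so rows that do not move let the fingers close. It gives the time, the measured TCP pose, the force and the opening at its end, in the units of the state.
- env.sense(): the state, without advancing time (a new reading comes with each control period).
- optics.get_image(name): name is "scene" or "top" or "wrist"; returns the picture (420x560x3 uint8, red, green, blue); there is no depth.
- optics.calibration(name): a dict with "vfov" (degrees; the focal length in pixels is half the picture's height over the tangent of half this angle, whatever the lens; pixels are square), "cx", "cy" (the principal point, pixels), "world_from_camera" (4x4, takes a point from camera to world coordinates). Camera axes: x right, y down, z forward; pixel columns grow to the right and rows downward; lengths in m; the calibration is good to about 2 mm. A picture is of the moment at which its call begins: read the wrist's pose just before it. calibration takes no time and is no camera call; for the wrist camera it gives the pose at the moment of the call.
- ticket.job_done(): hands the job in, once; it reports no verdict.
The state is a dict: "time": time; "qpos": joint angles; "qvel": joint speeds; "joint_torque": joint torques, N m; "position": TCP position; "tcp_rot": TCP orientation; "force": force on the tool from outside, world axes, zero at the start; "wrist_torque": the same for the moment, N m; "finger_gap": finger opening in m.
Only numpy, scipy, OpenCV 4.12 (cv2) and the standard library are available. Lean on these libraries where they do the work, as an engineer would, in place of code of your own. Each camera call takes 0.05 s, during which the arm holds its last target.

### The job

A gourd is to be put on show on the mat that is still empty, and it needs a base. Pull just the top base from the spring-loaded dispenser of wide bases (not the narrow ones), so that the next one rises into its place, and set it down flat in the middle of the empty mat without dropping it.

Things in the scene. Friction and masses are not known exactly. Their poses are not given: they have to be found in the camera images.
- base_top_center (a point): Top of the three wide bases in the dispenser: a plain dark wooden disc, 64 mm across, 20 mm thick, 70 g, lying loose and flat on the next. The point is its centre, half-way up, 120 mm (give or take 5) above the table at the start; z is its axis. Its upper 14 mm or so stand free above the rods: grip the rim from any side. A like dispenser holds narrow discs, 44 mm across: leave those.
- base_next_center (a point): Next wide base below the top one, an equal disc, 64 mm by 20 mm. The point is its centre, half-way up, 20 mm below that of the top one at the start. When the top base is gone the spring lifts it about 20 mm within a second, to where the top one was.
- dispenser: Dispenser of the wide bases, fixed: grey plate 110 mm square, 12 mm thick, with four upright 10 mm steel rods on its diagonals, 38.5 mm from the axis, tops 116 mm above the table. A soft spring (34 N/m: a push of 0.3 N sinks the stack 9 mm) carries a platform with three bases. Origin: centre of the plate's underside, on the table; z up along the stack, x and y along the plate's sides.
- mat_center (a point): Centre of the upper face of the empty mat: a flat square of pale paper board, 110 mm by 110 mm, 3 mm thick, fixed to the table. z is up, x and y run along its sides. It is one of three equal mats in a row along y, about 0.23 m apart; each of the other two carries a gourd on a wide base, 175 mm high in all and 90 mm across.
Things that resemble listed ones, but are neither listed nor needed, are in the scene too. What is shaped like the part that bears base_top_center but purple or turquoise is not meant.

How it is judged:
By the outcome, as a careful person would: the job done as asked, in the order asked, and still so for the second after the job is handed in, with the robot touching nothing.
It also fails if it takes over 42 s, if anything falls off the work surface, if the arm or the gripper's body presses on something with over 40 N, if the wrist force passes 120 N, or if a joint passes its speed limit or range.

## Working session

There is one attempt and no reset: what is moved stays moved. The work goes in short steps, Python scripts to look and compute and a tool call to move; the robot and the scene stay as the last step left them, time stands still between calls to the robot, and variables do not carry over. Pictures are saved under pics/ and viewed, and the job is handed in when it is done.

Besides the shell and the picture viewer there is one more tool, called after ">>>" as name([rows], argument=value, ...), one row to a line, values as JSON. move_arm: Moves the arm, as the interface text tells. Its arguments: {"type":"object","properties":{"increments":{"type":"array"},"squeeze":{"type":"number"}},"required":["increments"]}

```bash
ls; mkdir -p pics; python3 - <<'E'
from cell import env, optics, ticket
import cv2
s=env.sense();print(s['time'],s['position'],s['tcp_rot'],s['force'],s['finger_gap'],env.tcp_to_grasp)
for n in ["scene","top","wrist"]:
    c=optics.calibration(n);print(n,c)
    cv2.imwrite(f'pics/{n}0.png',cv2.cvtColor(optics.get_image(n),cv2.COLOR_RGB2BGR))
E
```

```text
pics
0.0 [ 0.21137172 -0.64031173  0.23742096] [[ 9.49612112e-01  3.13426933e-01 -6.27251896e-04]
 [ 3.13427555e-01 -9.49609817e-01  2.08879385e-03]
 [ 5.90396905e-05 -2.18014197e-03 -9.99997622e-01]] [-0.37364625  0.17122216 -0.87582684] 0.08812691152991739 -0.0187
scene {'vfov': 44.79927702167397, 'cx': 275.92613127371277, 'cy': 206.3906765935616, 'world_from_camera': array([[-0.44519582,  0.50717161, -0.73795504,  1.24817081],
       [ 0.89540736,  0.24588537, -0.37119543,  0.48808197],
       [-0.00680744, -0.82602503, -0.56359233,  0.70251036],
       [ 0.        ,  0.        ,  0.        ,  1.        ]])}
top {'vfov': 45.977884292605076, 'cx': 281.4962952858621, 'cy': 208.093091425642, 'world_from_camera': array([[-1.18254883e-03, -9.81877413e-01,  1.89513450e-01,
         2.58002560e-01],
       [-9.99396256e-01, -5.42017231e-03, -3.43183010e-02,
         1.19499070e-01],
       [ 3.47235602e-02, -1.89439616e-01, -9.81278200e-01,
         1.21853816e+00],
       [ 0.00000000e+00,  0.00000000e+00,  0.00000000e+00,
         1.00000000e+00]])}
wrist {'vfov': 62.07175514914262, 'cx': 280.26924802693094, 'cy': 202.21178644443168, 'world_from_camera': array([[ 0.31234251, -0.89927175, -0.30619025,  0.29160778],
       [-0.94996849, -0.29615699, -0.09925179, -0.61544522],
       [-0.00142605,  0.32187164, -0.94678224,  0.38318404],
       [ 0.        ,  0.        ,  0.        ,  1.        ]])}
```

View pics/scene0.png

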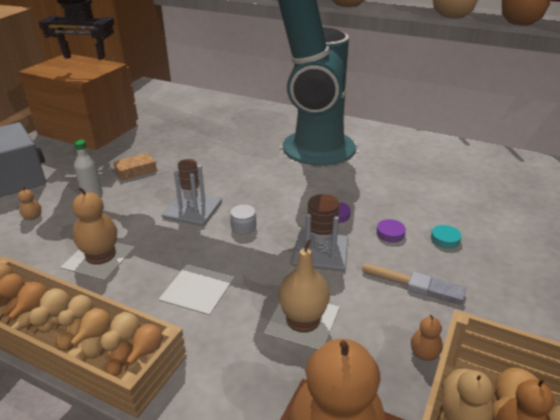

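View pics/top0.png

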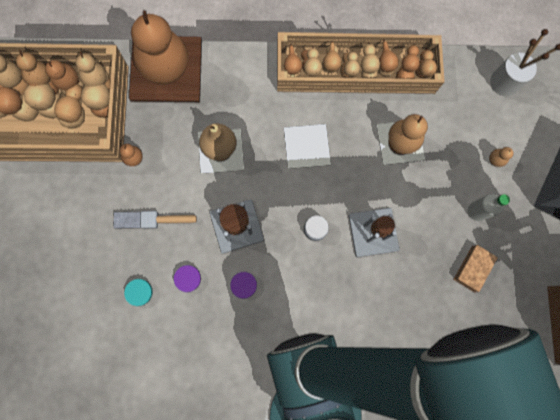

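View pics/wrist0.png

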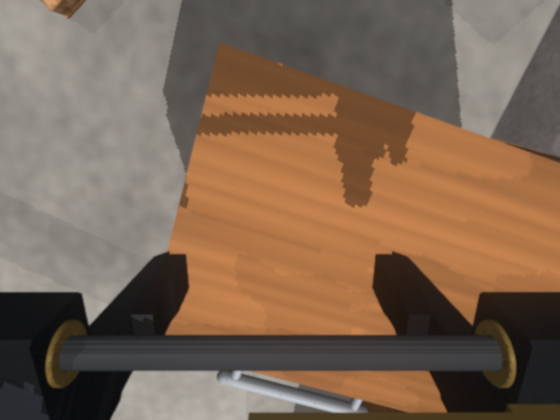

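The wide dispenser looks to be at top (235,220) / scene (323,215), with the larger disc. The narrow one is at top (383,226) / scene (188,180). The purple and turquoise discs lie on the table and don't count. The empty mat is at top (306,143) / scene (197,289). I'll enlarge to confirm and measure.

```bash
python3 - <<'E'
import cv2,numpy as np
t=cv2.imread('pics/top0.png');s=cv2.imread('pics/scene0.png')
a=cv2.resize(t[180:270,190:290],None,fx=4,fy=4,interpolation=cv2.INTER_CUBIC)
b=cv2.resize(s[180:270,275:375],None,fx=4,fy=4,interpolation=cv2.INTER_CUBIC)
c=cv2.resize(t[180:270,340:440],None,fx=4,fy=4,interpolation=cv2.INTER_CUBIC)[:, :]
out=np.hstack([a,b]);cv2.imwrite('pics/crop1.png',out)
E
```

```text
(no output)
```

View pics/crop1.png

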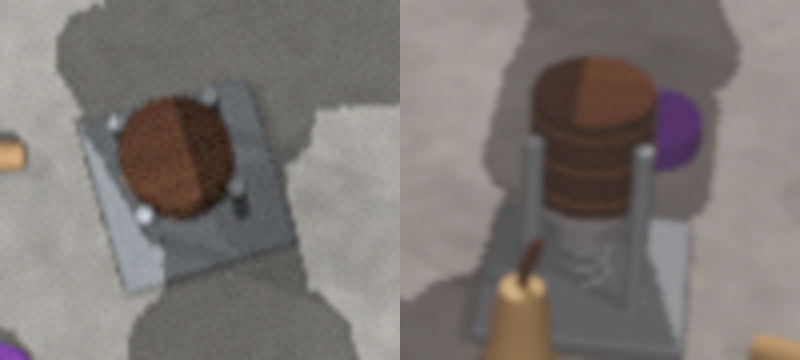

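```bash
cat > h.py <<'E'
import numpy as np,cv2
from cell import env,optics
def ray(c,u,v):
    f=210/np.tan(np.radians(c['vfov']/2)); W=c['world_from_camera']
    d=W[:3,:3]@np.array([(u-c['cx'])/f,(v-c['cy'])/f,1]); return W[:3,3],d/np.linalg.norm(d)
def onz(c,u,v,z):
    o,d=ray(c,u,v); return o+d*(z-o[2])/d[2]
def tri(r1,r2):
    A=np.zeros((3,3));b=np.zeros(3)
    for o,d in(r1,r2):
        P=np.eye(3)-np.outer(d,d);A+=P;b+=P@o
    p=np.linalg.solve(A,b); return p,[np.linalg.norm((np.eye(3)-np.outer(d,d))@(p-o)) for o,d in(r1,r2)]
def proj(c,p):
    f=210/np.tan(np.radians(c['vfov']/2));q=np.linalg.inv(c['world_from_camera'])@np.append(p,1)
    return q[0]/q[2]*f+c['cx'],q[1]/q[2]*f+c['cy']
E
python3 - <<'E'
from h import *
T=optics.calibration('top');S=optics.calibration('scene')
t=cv2.imread('pics/top0.png');s=cv2.imread('pics/scene0.png')
# mat
def mat(im,x0,y0,x1,y1):
    g=im[y0:y1,x0:x1].min(2); m=(g>165).astype(np.uint8)
    c=max(cv2.findContours(m,0,2)[0],key=cv2.contourArea)+[x0,y0]
    r=cv2.minAreaRect(c); q=cv2.approxPolyDP(c,0.05*cv2.arcLength(c,True),True)[:,0]
    return r,q,cv2.contourArea(c)
for n,im,c,b in(('top',t,T,(270,110,345,180)),('scene',s,S,(150,250,250,330))):
    r,q,a=mat(im,*b);print(n,r,q.tolist(),a)
    w=np.array([onz(c,*p,.003) for p in q]);print(w.round(4),w.mean(0))
# disc
for n,im,b in(('top',t,(205,190,265,250)),('scene',s,(300,185,345,245))):
    x0,y0,x1,y1=b;I=im[y0:y1,x0:x1].astype(int); m=((I[...,2]-I[...,0]>18)).astype(np.uint8)
    cc=max(cv2.findContours(m,0,2)[0],key=cv2.contourArea)+[x0,y0]
    print(n,cv2.boundingRect(cc),cv2.fitEllipse(cc),cv2.contourArea(cc))
for nm,a,b in(('disc',(234,219),(323.5,203)),):
    print(nm,tri(ray(T,*a),ray(S,*b)))
E
```

```text
top ((305.92645263671875, 138.04409790039062), (41.79959487915039, 43.870399475097656), 85.60128784179688) [[288, 120], [288, 160], [329, 157], [325, 124]] 1418.0
[[ 0.7255  0.0598  0.003 ]
 [ 0.6178  0.0602  0.003 ]
 [ 0.6268 -0.045   0.003 ]
 [ 0.7157 -0.0363  0.003 ]] [0.67144027 0.00971157 0.003     ]
scene ((193.92160034179688, 290.768798828125), (61.63999557495117, 34.87999725341797), 16.260204315185547) [[160, 297], [208, 313], [228, 283], [181, 271]] 1697.5
[[ 0.709  -0.036   0.003 ]
 [ 0.7037  0.0705  0.003 ]
 [ 0.6172  0.0621  0.003 ]
 [ 0.6287 -0.0434  0.003 ]] [0.66466049 0.01327926 0.003     ]
top (220, 204, 28, 31) ((233.33106994628906, 218.6517791748047), (27.347230911254883, 29.266389846801758), 158.9664306640625) 620.5
scene (308, 194, 31, 40) ((322.3091735839844, 210.8255615234375), (28.177595138549805, 44.816593170166016), 5.029796123504639) 867.5
disc (array([0.44282948, 0.18883955, 0.1273639 ]), [np.float64(0.0016191588994392356), np.float64(0.0016191588994392103)])
```

>>> move_arm([
  [0,0,0,0.02,0.02,0.015,0.088],
  [0,0,0,0.024,0.0275,0.0065,0.088],
  [0,0,0,0.024,0.0275,0.0065,0.088],
  [0,0,0,0.024,0.0275,0.0065,0.088],
  [0,0,0,0.024,0.0275,0.0065,0.088],
  [0,0,0,0.024,0.0275,0.0065,0.088],
  [0,0,0,0.024,0.0275,0.0065,0.088],
  [0,0,0,0.024,0.0275,0.0065,0.088],
  [0,0,0,0.005,0.036,0,0.088],
  [0,0,0,0.005,0.036,0,0.088],
  [0,0,0,0.005,0.036,0,0.088],
  [0,0,0,0.005,0.036,0,0.088],
  [0,0,0,0.005,0.036,0,0.088],
  [0,0,0,0.005,0.036,0,0.088],
  [0,0,0,0.005,0.036,0,0.088],
  [0,0,0,0.005,0.036,0,0.088],
  [0,0,0,0.005,0.036,0,0.088],
])

```text
time: 1.57
position: [0.4442, -0.1027, 0.299]
tcp_rot: [[0.95, 0.313, 0.0], [0.313, -0.95, 0.0], [0.0, 0.0, -1.0]]
force: [1.1, -0.6, -0.6]
finger_gap: 0.0879
```

```bash
python3 - <<'E'
from h import *
s=env.sense();print(s['time'],s['position'],s['tcp_rot'].round(3),s['qpos'])
for n in("top","scene","wrist"):
    cv2.imwrite(f'pics/{n}1.png',cv2.cvtColor(optics.get_image(n),cv2.COLOR_RGB2BGR))
t=cv2.imread('pics/top1.png')
cv2.imwrite('pics/c2.png',cv2.resize(t[95:255,190:330],None,fx=3.7,fy=3.7,interpolation=2))
E
```

```text
1.5667 [ 0.44417272 -0.10274286  0.2990491 ] [[ 0.95   0.313  0.   ]
 [ 0.313 -0.95   0.   ]
 [ 0.     0.    -1.   ]] [-1.61559777e+01 -1.11762810e+01  1.12729293e+02  1.23218307e-03
  7.84450291e+01  5.55990185e+01]
```

View pics/c2.png

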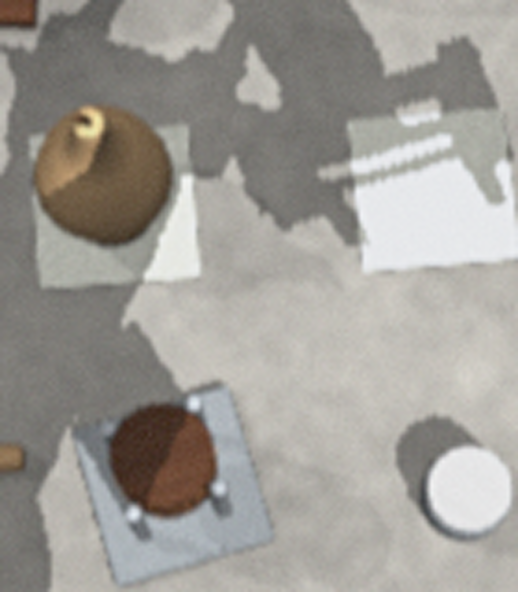

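View pics/wrist1.png

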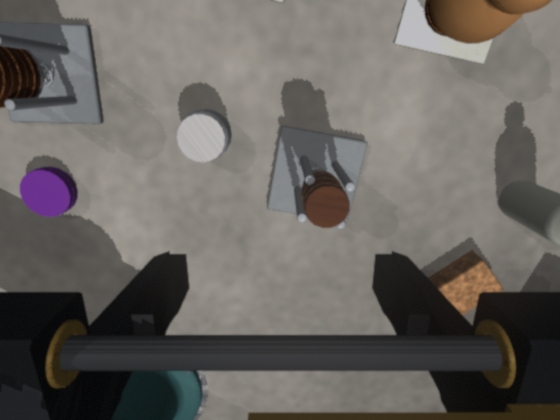

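>>> move_arm([
  [0,0,0,-0.005,0.036,-0.006,0.088],
  [0,0,0,-0.005,0.036,-0.006,0.088],
  [0,0,0,-0.005,0.036,-0.006,0.088],
  [0,0,0,-0.005,0.036,-0.006,0.088],
  [0,0,0,-0.005,0.036,-0.006,0.088],
  [0,0,0,-0.005,0.036,-0.006,0.088],
  [0,0,0,0,0.03,0,0.088],
  [0,0,0,0,0,0,0.088],
])

```text
time: 2.38
position: [0.4143, 0.1444, 0.2626]
tcp_rot: [[0.949, 0.316, -0.001], [0.316, -0.949, 0.002], [-0.0, -0.002, -1.0]]
force: [0.3, -0.7, -0.0]
finger_gap: 0.088
```

```bash
python3 - <<'E'
from h import *
s=env.sense();print(s['time'],s['position'],s['qpos'])
c=optics.calibration('wrist');np.save('w2.npy',c,allow_pickle=True);print(proj(c,(.443,.189,.128)))
cv2.imwrite('pics/wrist2.png',cv2.cvtColor(optics.get_image('wrist'),cv2.COLOR_RGB2BGR))
t=cv2.imread('pics/top0.png');q=cv2.imread('pics/scene0.png')
cv2.imwrite('pics/c3.png',np.hstack([cv2.resize(t[110:185,270:345],None,fx=5,fy=5,interpolation=2),cv2.resize(q[255:330,150:235],None,fx=5,fy=5,interpolation=2)]))
E
```

```text
2.3833 [0.41425212 0.14440382 0.2626189 ] [ 1.58871804e+01 -1.21812205e+01  1.17336889e+02  1.02724381e-01
  7.48693281e+01  8.74115048e+01]
(np.float64(237.4165625611493), np.float64(139.8319887810659))
```

View pics/wrist2.png

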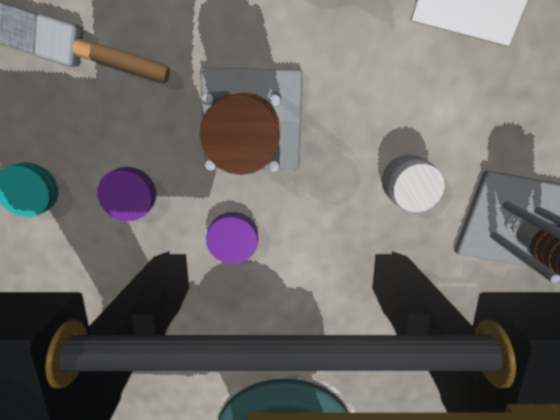

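View pics/c3.png

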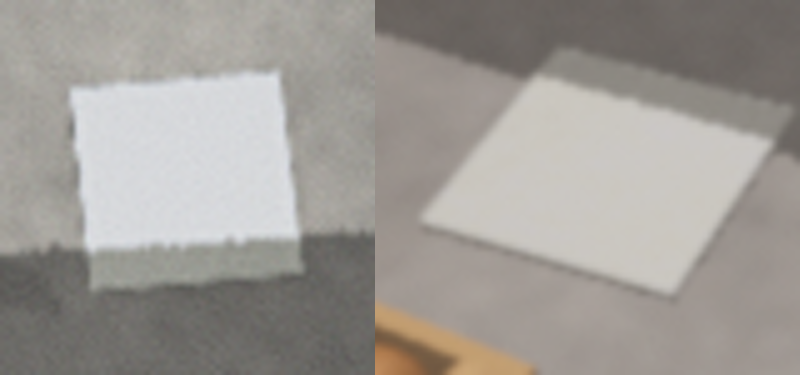

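```bash
python3 - <<'E'
from h import *
T=optics.calibration('top');S=optics.calibration('scene');W=np.load('w2.npy',allow_pickle=True).item()
tp=[(284.2,127.6),(325.8,124.2),(330.4,164.4),(288.4,168.2)];sp=[(187.4,264.4),(233.4,276.4),(210,314.4),(159.2,299.4)]
for c,p in((T,tp),(S,sp)):
    w=np.array([onz(c,u-.4,v-.4,.003) for u,v in p]);print(w.round(4).tolist(),w.mean(0).round(4))
# order match: top TL = far x,+y ; find pairs by nearest
wt=np.array([onz(T,*p,.003) for p in tp]);ws=np.array([onz(S,*p,.003) for p in sp])
P=[]
for i in range(4):
    j=np.argmin(np.linalg.norm(ws-wt[i],axis=1));p,e=tri(ray(T,tp[i][0]-.4,tp[i][1]-.4),ray(S,sp[j][0]-.4,sp[j][1]-.4));P.append(p);print(i,j,p.round(4),np.round(e,4))
print('mat',np.mean(P,0))
im=cv2.imread('pics/wrist2.png')[80:190,190:295].astype(int)
m=((im[...,2]-im[...,0]>25)).astype(np.uint8);c=max(cv2.findContours(m,0,2)[0],key=cv2.contourArea)+[190,80]
c=cv2.convexHull(c);e=cv2.fitEllipse(c);print(e,cv2.boundingRect(c))
for z in(.12,.125,.13):print(z,onz(W,*e[0],z),onz(T,233.6,218.7,z),onz(S,323.1,202.6,z))
rt,rs,rw=ray(T,233.6,218.7),ray(S,323.1,202.6),ray(W,*e[0])
print(tri(rt,rs),tri(rs,rw),tri(rt,rw))
# rods tops
for u,v in((207,99),(276,99),(211,166),(274,167)):print(onz(W,u,v,.116).round(4))
E
```

```text
[[0.7057, 0.0708, 0.003], [0.7163, -0.0373, 0.003], [0.6082, -0.0472, 0.003], [0.5972, 0.0603, 0.003]] [0.6569 0.0117 0.003 ]
[[0.6051, -0.0449, 0.003], [0.5949, 0.0606, 0.003], [0.7045, 0.0745, 0.003], [0.7144, -0.0348, 0.003]] [0.6547 0.0139 0.003 ]
0 2 [0.7049 0.0725 0.0027] [0.0019 0.0019]
1 3 [ 0.7152 -0.0359  0.0036] [0.0015 0.0015]
2 0 [ 0.6069 -0.0455  0.0046] [0.0017 0.0017]
3 1 [0.5965 0.0609 0.0045] [0.0006 0.0006]
mat [0.65587011 0.0130009  0.00385079]
((240.1856231689453, 133.25534057617188), (79.99712371826172, 82.2476577758789), 26.019386291503906) (200, 93, 81, 82)
0.12 [0.44739393 0.18889146 0.12      ] [0.44531994 0.18868525 0.12      ] [0.43094463 0.1852586  0.12      ]
0.125 [0.44821012 0.18855762 0.125     ] [0.44446736 0.18837035 0.125     ] [0.43795932 0.18785789 0.125     ]
0.13 [0.4490263  0.18822377 0.13      ] [0.44361479 0.18805544 0.13      ] [0.44497401 0.19045719 0.13      ]
(array([0.44351989, 0.18896919, 0.12874331]), [np.float64(0.0008900312017836141), np.float64(0.000890031201783688)]) (array([0.44847429, 0.18979432, 0.13169238]), [np.float64(0.0018603491352223074), np.float64(0.001860349135222337)]) (array([0.44638076, 0.18919097, 0.11379377]), [np.float64(0.00011463385791193843), np.float64(0.00011463385791194812)])
[0.4645 0.2221 0.116 ]
[0.482  0.1695 0.116 ]
[0.4123 0.2051 0.116 ]
[0.4284 0.1537 0.116 ]
```

>>> move_arm([
  [0,0,0,0.006,0.009,-0.018,0.088],
  [0,0,0,0.006,0.009,-0.018,0.088],
  [0,0,0,0.006,0.009,-0.018,0.088],
  [0,0,0,0.006,0.009,-0.018,0.088],
  [0,0,0,0.006,0.009,-0.018,0.088],
  [0,0,0,0.002,0,-0.01,0.088],
  [0,0,0,0,0,0,0.088],
  [0,0,0,0,0,0,0.088],
])

```text
time: 3.1
position: [0.4465, 0.1848, 0.1628]
tcp_rot: [[0.95, 0.312, -0.002], [0.312, -0.95, -0.001], [-0.002, 0.001, -1.0]]
force: [0.4, -0.1, 0.6]
finger_gap: 0.0881
```

```bash
python3 - <<'E'
from h import *
s=env.sense();print(s['time'],s['position'],s['force'])
c=optics.calibration('wrist');W=np.load('w2.npy',allow_pickle=True).item()
im0=cv2.cvtColor(optics.get_image('wrist'),cv2.COLOR_RGB2BGR);cv2.imwrite('pics/wrist3.png',im0)
sc=cv2.cvtColor(optics.get_image('scene'),cv2.COLOR_RGB2BGR);cv2.imwrite('pics/scene3.png',cv2.resize(sc[130:290,230:410],None,fx=3.5,fy=3.5,interpolation=2))
im=im0.astype(int)
m=((im[...,2]-im[...,0]>25)).astype(np.uint8);q=max(cv2.findContours(m,0,2)[0],key=cv2.contourArea)
q=cv2.convexHull(q);e=cv2.fitEllipse(q);print(e,cv2.boundingRect(q))
print(tri(ray(c,*e[0]),ray(W,240.2,133.3)))
for z in(.12,.13):print(onz(c,*e[0],z))
b=cv2.boundingRect(q)
l=onz(c,b[0],e[0][1],.129);r=onz(c,b[0]+b[2],e[0][1],.129);print('width at .129',np.linalg.norm(l-r)); print('tcp px',proj(c,s['position']))
E
```

```text
3.1 [0.44654294 0.18484634 0.16283702] [ 0.42290554 -0.12994541  0.5862103 ]
((272.76580810546875, 232.68682861328125), (110.2166976928711, 111.7086181640625), 71.38255310058594) (218, 179, 110, 109)
(array([0.4479698 , 0.18861332, 0.12365943]), [np.float64(1.5549818027121125e-05), np.float64(1.5549818027145492e-05)])
[0.44641463 0.18817459 0.12      ]
[0.450691   0.18933966 0.13      ]
width at .129 0.061572717444323306
tcp px (np.float64(277.82316357743986), np.float64(271.28770134646743))
```

View pics/wrist3.png

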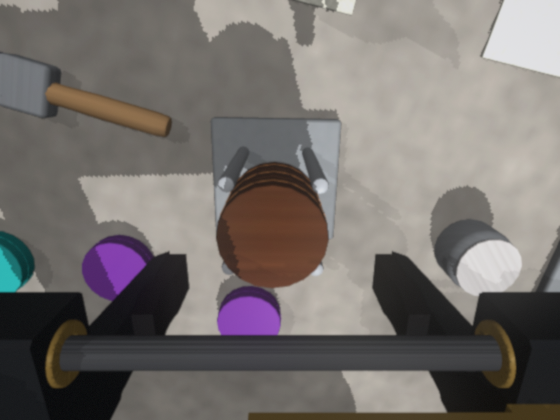

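View pics/scene3.png

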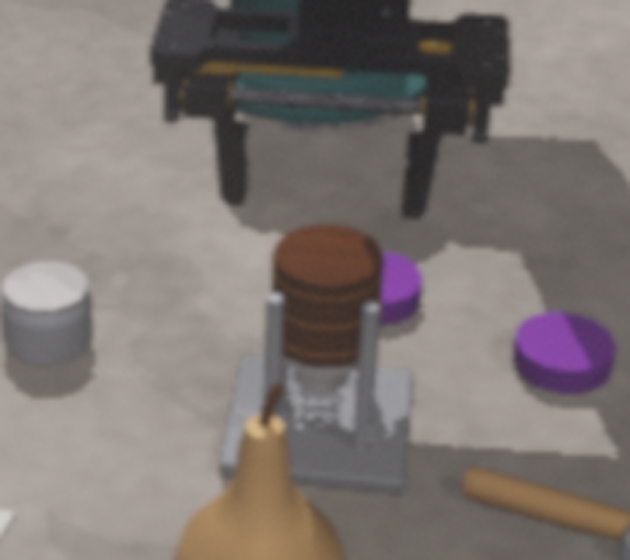

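>>> move_arm([
  [0,0,0,0,0.003,-0.012,0.088],
  [0,0,0,0,0,-0.012,0.088],
  [0,0,0,0,0,-0.012,0.088],
  [0,0,0,0,0,-0.0125,0.088],
  [0,0,0,0,0,0,0.088],
  [0,0,0,0,0,0,0.088],
])

```text
time: 3.7
position: [0.4452, 0.1891, 0.1131]
tcp_rot: [[0.95, 0.314, -0.003], [0.314, -0.95, -0.001], [-0.003, 0.0, -1.0]]
force: [0.3, -0.7, -0.8]
finger_gap: 0.0877
```

```bash
python3 - <<'E'
from h import *
s=env.sense();print(s['time'],s['position'],s['force'])
sc=cv2.cvtColor(optics.get_image('scene'),cv2.COLOR_RGB2BGR);cv2.imwrite('pics/scene4.png',cv2.resize(sc[150:270,260:390],None,fx=5,fy=5,interpolation=2))
w=cv2.cvtColor(optics.get_image('wrist'),cv2.COLOR_RGB2BGR);cv2.imwrite('pics/wrist4.png',w)
E
```

```text
3.7 [0.44515433 0.18910038 0.11307917] [ 0.31387366 -0.70602036 -0.76632557]
```

View pics/scene4.png

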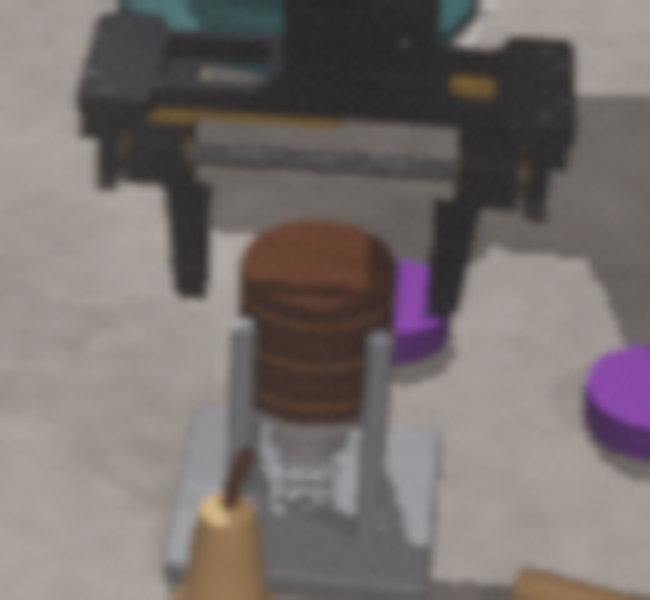

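View pics/wrist4.png

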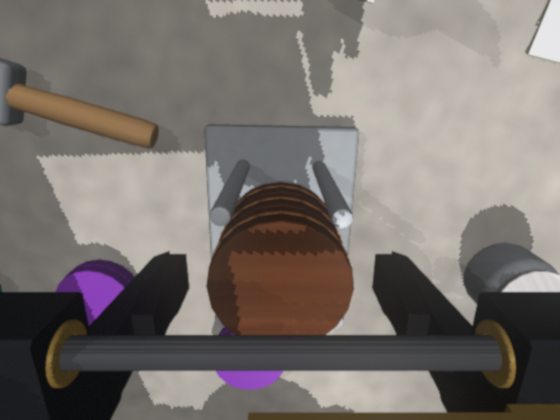

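Tips sit between the rods and around the top disc, roughly 3 mm above its lower seam. I'll raise slightly to stay clear of the next disc, then close.

>>> move_arm([
  [0,0,0,0.001,0,0.0025,0.088],
  [0,0,0,0,0,0,0.07],
  [0,0,0,0,0,0,0.06],
  [0,0,0,0,0,0,0.05],
  [0,0,0,0,0,0,0.05],
  [0,0,0,0,0,0,0.05],
  [0,0,0,0,0,0,0.05],
  [0,0,0,0,0,0,0.05],
], squeeze=12)

```text
time: 4.47
position: [0.4476, 0.1895, 0.1173]
tcp_rot: [[0.95, 0.313, 0.0], [0.313, -0.95, 0.0], [0.0, 0.0, -1.0]]
force: [0.9, 1.1, 0.6]
finger_gap: 0.0635
```

```bash
python3 - <<'E'
from h import *
s=env.sense();print(s['time'],s['position'],s['force'],s['finger_gap'])
sc=cv2.cvtColor(optics.get_image('scene'),cv2.COLOR_RGB2BGR);cv2.imwrite('pics/scene5.png',cv2.resize(sc[150:270,260:390],None,fx=5,fy=5,interpolation=2))
E
```

```text
4.4667 [0.44764291 0.18953098 0.11726761] [0.8813411  1.05184465 0.61910058] 0.06348904019842345
```

View pics/scene5.png

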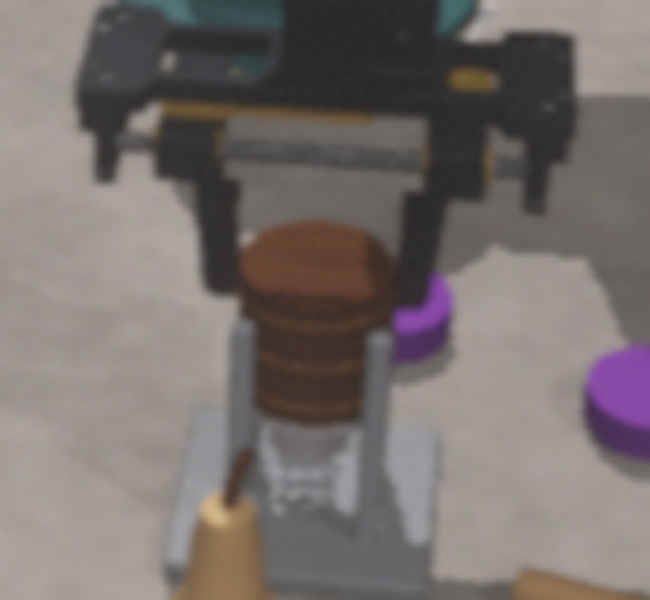

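>>> move_arm([
  [0,0,0,0,0,0.002,0.05],
  [0,0,0,0,0,0.004,0.05],
  [0,0,0,0,0,0.006,0.05],
  [0,0,0,0,0,0.008,0.05],
  [0,0,0,0,0,0.01,0.05],
  [0,0,0,0,0,0.012,0.05],
  [0,0,0,0,0,0.014,0.05],
  [0,0,0,0,0,0.014,0.05],
  [0,0,0,0,0,0.014,0.05],
  [0,0,0,0,0,0.014,0.05],
  [0,0,0,0,0,0.01,0.05],
  [0,0,0,0,0,0.005,0.05],
])

```text
time: 5.52
position: [0.4486, 0.1899, 0.233]
tcp_rot: [[0.95, 0.313, 0.004], [0.313, -0.95, 0.001], [0.004, -0.0, -1.0]]
force: [0.4, 0.3, -0.2]
finger_gap: 0.0636
```

```bash
python3 - <<'E'
from h import *
s=env.sense();print(s['time'],s['position'],s['force'],s['finger_gap'])
sc=cv2.cvtColor(optics.get_image('scene'),cv2.COLOR_RGB2BGR);cv2.imwrite('pics/scene6.png',cv2.resize(sc[110:270,240:410],None,fx=4,fy=3.75,interpolation=2))
E
```

```text
5.5167 [0.44864802 0.1898987  0.23303833] [ 0.39712205  0.28921503 -0.15270814] 0.06357992022326905
```

View pics/scene6.png

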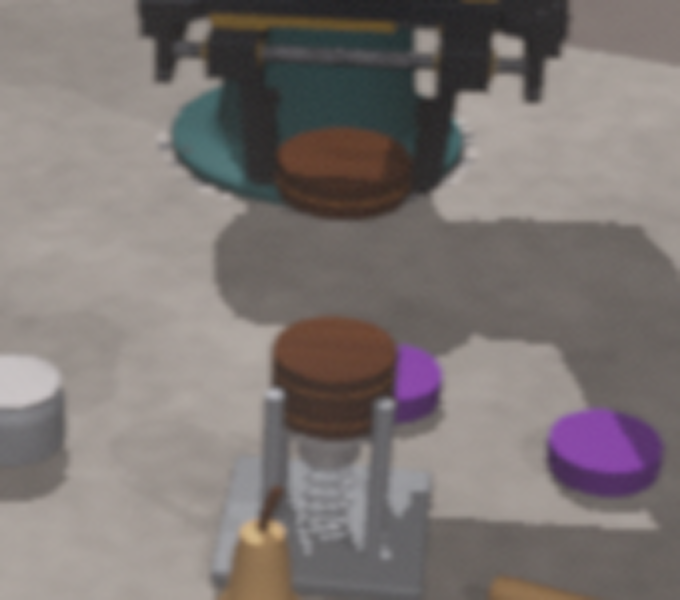

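Only the top disc came up and the next has risen into its place. I'll carry it to just above the mat.

>>> move_arm([
  [0,0,0,0.007,-0.006,0,0.05],
  [0,0,0,0.0148,-0.0126,-0.004,0.05],
  [0,0,0,0.0148,-0.0126,-0.006,0.05],
  [0,0,0,0.0148,-0.0126,-0.008,0.05],
  [0,0,0,0.0148,-0.0126,-0.008,0.05],
  [0,0,0,0.0148,-0.0126,-0.008,0.05],
  [0,0,0,0.0148,-0.0126,-0.008,0.05],
  [0,0,0,0.0148,-0.0126,-0.008,0.05],
  [0,0,0,0.0148,-0.0126,-0.008,0.05],
  [0,0,0,0.0148,-0.0126,-0.008,0.05],
  [0,0,0,0.0148,-0.0126,-0.008,0.05],
  [0,0,0,0.0148,-0.0126,-0.008,0.05],
  [0,0,0,0.0148,-0.0126,-0.008,0.05],
  [0,0,0,0.0148,-0.0126,-0.008,0.05],
  [0,0,0,0.0075,-0.007,-0.006,0.05],
  [0,0,0,0,0,-0.003,0.05],
  [0,0,0,0,0,0,0.05],
  [0,0,0,0,0,0,0.05],
])

```text
time: 7.07
position: [0.6534, 0.0131, 0.1224]
tcp_rot: [[0.95, 0.314, -0.002], [0.314, -0.95, 0.0], [-0.002, -0.001, -1.0]]
force: [0.8, 0.8, -0.2]
finger_gap: 0.0634
```

```bash
python3 - <<'E'
from h import *
s=env.sense();print(s['time'],s['position'],s['tcp_rot'].round(4),s['force'],s['finger_gap'])
c=optics.calibration('wrist')
im=cv2.cvtColor(optics.get_image('wrist'),cv2.COLOR_RGB2BGR);cv2.imwrite('pics/wrist7.png',im)
sc=cv2.cvtColor(optics.get_image('scene'),cv2.COLOR_RGB2BGR);cv2.imwrite('pics/scene7.png',cv2.resize(sc[150:340,110:300],None,fx=3.5,fy=3.1,interpolation=2))
np.save('w7.npy',c,allow_pickle=True)
print(proj(c,(.656,.013,.004)),proj(c,s['position']+[0,0,.012]))
E
```

```text
7.0667 [0.65335886 0.01309455 0.12244496] [[ 9.496e-01  3.135e-01 -2.100e-03]
 [ 3.135e-01 -9.496e-01  3.000e-04]
 [-1.900e-03 -1.000e-03 -1.000e+00]] [ 0.79146095  0.82716661 -0.23688801] 0.06337878381584136
(np.float64(279.9761167701002), np.float64(192.0711940141891)) (np.float64(277.54467921091845), np.float64(285.24217007864985))
```

View pics/wrist7.png

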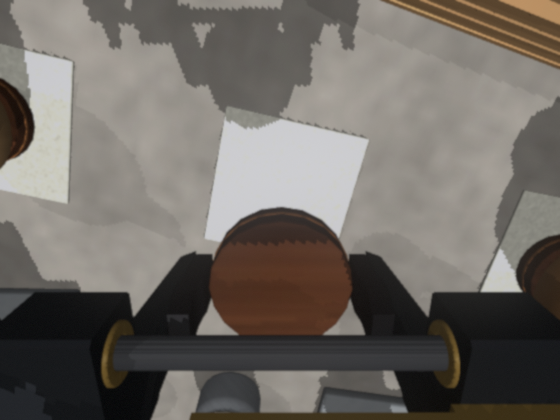

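View pics/scene7.png

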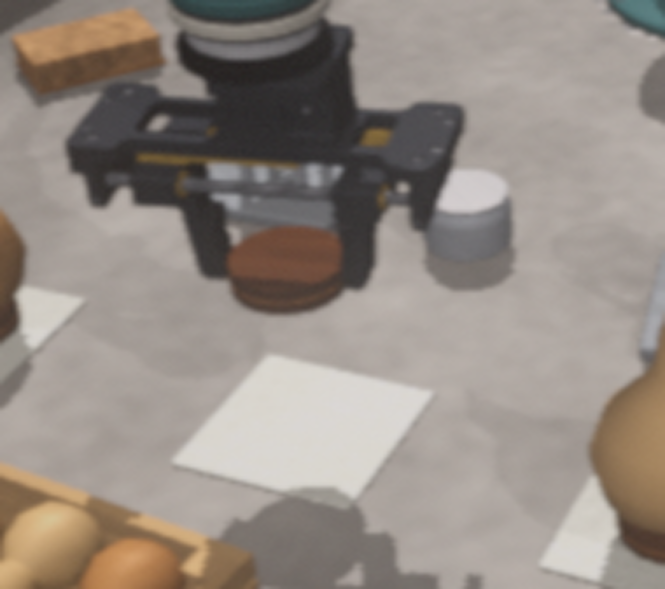

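```bash
python3 - <<'E'
from h import *
c=np.load('w7.npy',allow_pickle=True).item();S=optics.calibration('scene')
k=[(227,107),(368,140),(206,240)]
w=[onz(c,*p,.0035) for p in k];print(np.round(w,4));print('wrist mat',(w[1]+w[2])/2)
q=[(270,354),(435,392),(350,498),(174,462)]
w=[onz(S,110+(a+.5)/3.5-.5,150+(b+.5)/3.1-.5,.0035) for a,b in q];print(np.round(w,4));print('scene mat',np.mean(w,0))
im=cv2.imread('pics/wrist7.png').astype(int)
m=((im[...,2]-im[...,0]>22)&(im[...,2]<160)).astype(np.uint8);m[:205]=0;m[333:]=0;m[:,:205]=0;m[:,358:]=0
for r in range(210,334,10):
    x=np.where(m[r])[0];print(r,x.min(),x.max(),end='; ')
print(proj(c,(.6534,.0131,.1343)))
for v in (280,285,290):
    print(v,onz(c,280.5,v,.1343))
E
```

```text
[[ 0.7057  0.0702  0.0035]
 [ 0.7157 -0.0373  0.0035]
 [ 0.597   0.0584  0.0035]]
wrist mat [0.65633925 0.01052946 0.0035    ]
[[ 0.6054 -0.0452  0.0035]
 [ 0.5949  0.0628  0.0035]
 [ 0.6969  0.0698  0.0035]
 [ 0.7136 -0.034   0.0035]]
scene mat [0.65269977 0.01335453 0.0035    ]Traceback (most recent call last):
  File "<stdin>", line 10, in <module>
    return umr_minimum(a, axis, None, out, keepdims, initial, where)
ValueError: zero-size array to reduction operation minimum which has no identity
```

>>> move_arm([
  [0,0,0,0.0025,-0.001,-0.008,0.05],
  [0,0,0,0,0,-0.015,0.05],
  [0,0,0,0,0,-0.015,0.05],
  [0,0,0,0,0,-0.015,0.05],
  [0,0,0,0,0,-0.015,0.05],
  [0,0,0,0,0,-0.015,0.05],
  [0,0,0,0,0,-0.01,0.05],
  [0,0,0,0,0,-0.006,0.05],
  [0,0,0,0,0,0,0.05],
  [0,0,0,0,0,0,0.05],
])

```text
time: 8.0
position: [0.657, 0.0119, 0.0243]
tcp_rot: [[0.95, 0.314, 0.0], [0.314, -0.95, 0.0], [0.0, 0.0, -1.0]]
force: [0.0, 0.9, -0.4]
finger_gap: 0.0638
```

```bash
python3 - <<'E'
from h import *
s=env.sense();print(s['time'],s['position'],s['tcp_rot'].round(4),s['force'],s['finger_gap'])
sc=cv2.cvtColor(optics.get_image('scene'),cv2.COLOR_RGB2BGR);cv2.imwrite('pics/scene8.png',cv2.resize(sc[220:340,130:280],None,fx=5,fy=5,interpolation=2))
E
```

```text
8.0 [0.65703674 0.01189825 0.02433402] [[ 0.9495  0.3137  0.    ]
 [ 0.3137 -0.9495  0.    ]
 [ 0.      0.     -1.    ]] [ 0.01082807  0.90381681 -0.37454111] 0.0637513645209892
```

View pics/scene8.png

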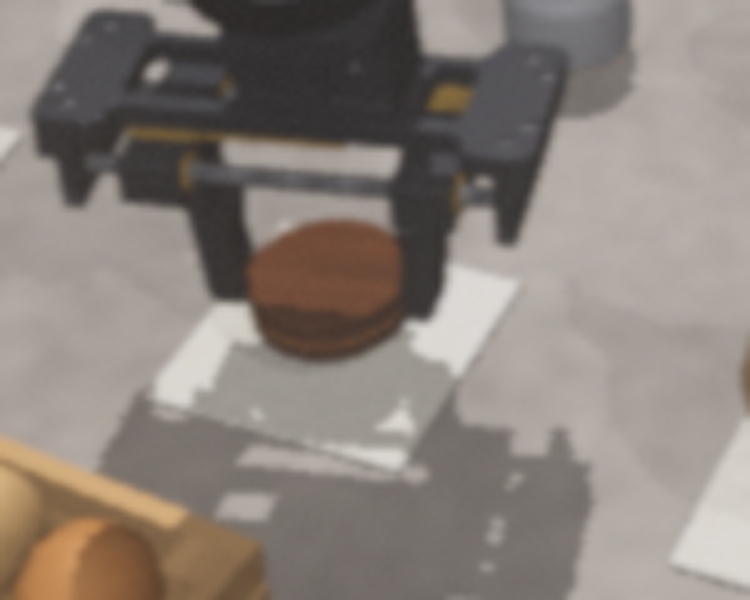

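>>> move_arm([
  [0,0,0,-0.0005,0,-0.004,0.05],
  [0,0,0,0,0,-0.003,0.05],
  [0,0,0,0,0,-0.002,0.05],
  [0,0,0,0,0,0,0.05],
  [0,0,0,0,0,0,0.05],
])

```text
time: 8.47
position: [0.6563, 0.0117, 0.0151]
tcp_rot: [[0.95, 0.313, -0.0], [0.313, -0.95, 0.0], [-0.0, -0.0, -1.0]]
force: [-0.1, -0.6, -0.7]
finger_gap: 0.0634
```

>>> move_arm([
  [0,0,0,0,0,-0.001,0.05],
  [0,0,0,0,0,0,0.05],
  [0,0,0,0,0,0,0.05],
])

```text
time: 8.72
position: [0.6565, 0.0117, 0.0143]
tcp_rot: [[0.95, 0.313, 0.0], [0.313, -0.95, 0.0], [0.0, 0.0, -1.0]]
force: [0.1, -0.4, -0.5]
finger_gap: 0.0637
```

>>> move_arm([
  [0,0,0,0,0,-0.001,0.05],
  [0,0,0,0,0,0,0.05],
  [0,0,0,0,0,0,0.05],
])

```text
time: 8.97
position: [0.6564, 0.0117, 0.0131]
tcp_rot: [[0.95, 0.313, -0.0], [0.313, -0.95, 0.0], [-0.0, -0.0, -1.0]]
force: [1.4, -0.3, -1.4]
finger_gap: 0.0636
```

>>> move_arm([
  [0,0,0,0,0,-0.0008,0.05],
  [0,0,0,0,0,0,0.05],
  [0,0,0,0,0,0,0.05],
])

```text
time: 9.22
position: [0.6564, 0.0117, 0.0123]
tcp_rot: [[0.95, 0.313, -0.0], [0.313, -0.95, -0.0], [-0.0, -0.0, -1.0]]
force: [-0.1, 0.7, -0.7]
finger_gap: 0.0638
```

>>> move_arm([
  [0,0,0,0,0,-0.0008,0.05],
  [0,0,0,0,0,0,0.05],
  [0,0,0,0,0,0,0.05],
])

```text
time: 9.47
position: [0.6564, 0.0117, 0.0115]
tcp_rot: [[0.95, 0.313, -0.0], [0.313, -0.95, 0.0], [-0.0, -0.0, -1.0]]
force: [-0.5, -0.1, -0.7]
finger_gap: 0.0635
```

```bash
python3 - <<'E'
from h import *
s=env.sense();print(s['time'],s['position'],s['force'],s['finger_gap'])
sc=cv2.cvtColor(optics.get_image('scene'),cv2.COLOR_RGB2BGR);cv2.imwrite('pics/scene9.png',cv2.resize(sc[220:340,130:280],None,fx=5,fy=5,interpolation=2))
E
```

```text
9.4667 [0.65638061 0.01173252 0.01151586] [-0.48645645 -0.13862196 -0.74418252] 0.06345102465582285
```

View pics/scene9.png

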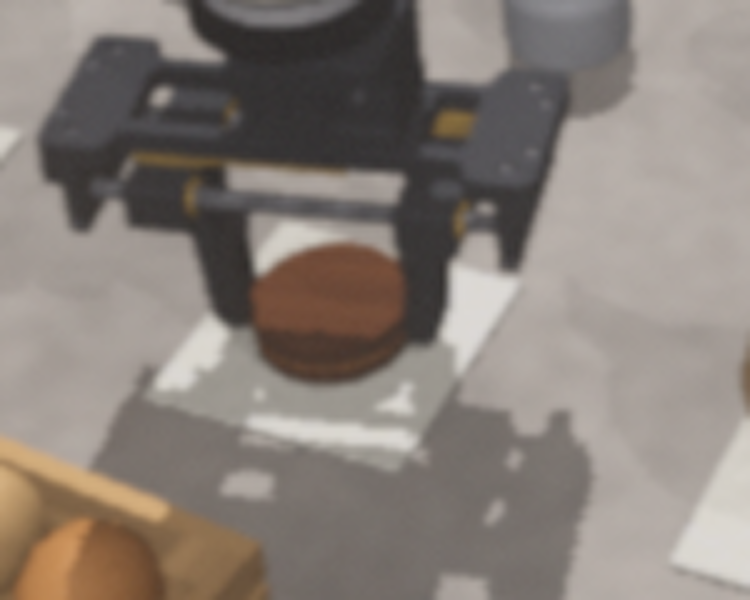

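>>> move_arm([
  [0,0,0,0,0,-0.0008,0.05],
  [0,0,0,0,0,0,0.05],
  [0,0,0,0,0,0,0.05],
])

```text
time: 9.77
position: [0.6564, 0.0117, 0.0107]
tcp_rot: [[0.95, 0.313, -0.0], [0.313, -0.95, 0.0], [-0.0, -0.0, -1.0]]
force: [-0.6, -0.1, -0.4]
finger_gap: 0.0638
```

>>> move_arm([
  [0,0,0,0,0,-0.0008,0.05],
  [0,0,0,0,0,0,0.05],
  [0,0,0,0,0,0,0.05],
])

```text
time: 10.02
position: [0.6564, 0.0117, 0.0099]
tcp_rot: [[0.95, 0.313, -0.0], [0.313, -0.95, 0.0], [-0.0, -0.0, -1.0]]
force: [-0.3, 0.1, -0.4]
finger_gap: 0.0635
```

>>> move_arm([
  [0,0,0,0,0,-0.0008,0.05],
  [0,0,0,0,0,0,0.05],
  [0,0,0,0,0,0,0.05],
])

```text
time: 10.27
position: [0.6565, 0.0117, 0.0099]
tcp_rot: [[0.95, 0.313, -0.0], [0.313, -0.95, -0.0], [-0.0, 0.0, -1.0]]
force: [-2.0, 0.6, 5.3]
finger_gap: 0.0636
```

```bash
python3 - <<'E'
from h import *
S=optics.calibration('scene')
for z in(.003,.004,.006,.008):print(z,proj(S,(.6564+.032*.893,.0117+.032*.449,z)))
s=env.sense();print(s['position'],s['force'])
E
```

```text
0.003 (np.float64(193.79175143870253), np.float64(299.1047728496578))
0.004 (np.float64(193.74101784784898), np.float64(298.7289383519186))
0.006 (np.float64(193.6393755454294), np.float64(297.97597206200703))
0.008 (np.float64(193.53749907631243), np.float64(297.2212710649392))
[0.65651715 0.01171529 0.00986572] [-2.03991731  0.6395561   5.29707674]
```

Contact shows as a 5 N push upward at TCP z 9.9 mm. Next I'll ease off, open and wait, then rise.

>>> move_arm([
  [0,0,0,0,0,0.0004,0.05],
  [0,0,0,0,0,0,0.066],
  [0,0,0,0,0,0,0.07],
  [0,0,0,0,0,0,0.08],
  [0,0,0,0,0,0,0.088],
  [0,0,0,0,0,0,0.088],
  [0,0,0,0,0,0,0.088],
  [0,0,0,0,0,0,0.088],
])

```text
time: 10.93
position: [0.6564, 0.0117, 0.0095]
tcp_rot: [[0.95, 0.313, -0.0], [0.313, -0.95, 0.0], [-0.0, -0.0, -1.0]]
force: [0.3, -0.5, 0.4]
finger_gap: 0.0879
```

>>> move_arm([
  [0,0,0,0,0,0.005,0.088],
  [0,0,0,0,0,0.01,0.088],
  [0,0,0,0,0,0.02,0.088],
  [0,0,0,0,0,0.025,0.088],
  [0,0,0,0,0,0.03,0.088],
  [0,0,0,-0.01,0,0.03,0.088],
  [0,0,0,-0.03,0,0.02,0.088],
  [0,0,0,-0.03,0,0.01,0.088],
  [0,0,0,-0.03,0,0,0.088],
  [0,0,0,-0.02,0,0,0.088],
  [0,0,0,0,0,0,0.088],
  [0,0,0,0,0,0,0.088],
])

```text
time: 11.93
position: [0.5364, 0.0117, 0.1609]
tcp_rot: [[0.95, 0.313, 0.002], [0.313, -0.95, -0.0], [0.002, 0.001, -1.0]]
force: [0.3, -0.9, 0.1]
finger_gap: 0.0877
```

```bash
python3 - <<'E'
from h import *
s=env.sense();print(s['time'],s['position'],s['force'],s['finger_gap'])
W=optics.calibration('wrist');T=optics.calibration('top')
w=cv2.cvtColor(optics.get_image('wrist'),cv2.COLOR_RGB2BGR);cv2.imwrite('pics/wrist10.png',w)
t=cv2.cvtColor(optics.get_image('top'),cv2.COLOR_RGB2BGR);sc=cv2.cvtColor(optics.get_image('scene'),cv2.COLOR_RGB2BGR)
cv2.imwrite('pics/s10.png',cv2.resize(sc[130:330,110:370],None,fx=3,fy=3,interpolation=2))
cv2.imwrite('pics/top10.png',t);np.save('w10.npy',W,allow_pickle=True)
E
```

```text
11.9333 [0.53643572 0.01172402 0.16090106] [ 0.31752799 -0.91204104  0.06655827] 0.08773781389781792
```

View pics/wrist10.png

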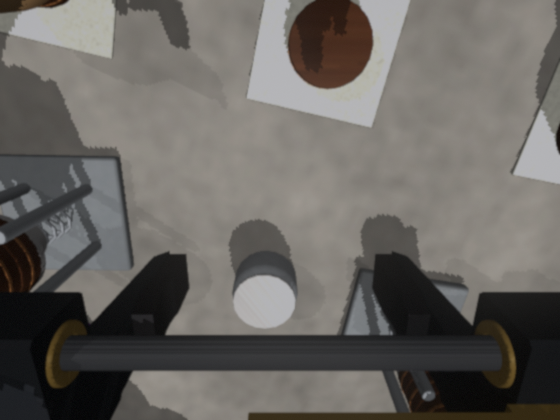

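View pics/s10.png

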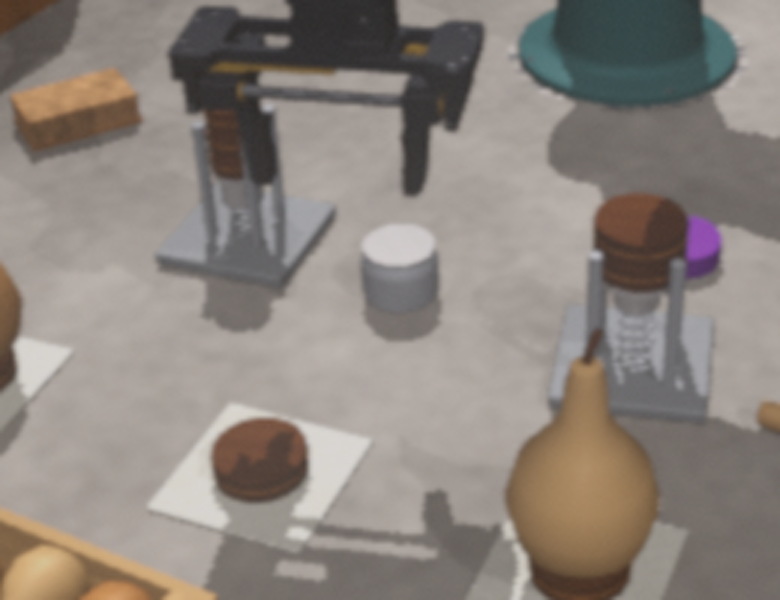

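```bash
python3 - <<'E'
from h import *
T=optics.calibration('top');S=optics.calibration('scene')
t=cv2.imread('pics/top10.png')
cv2.imwrite('pics/t10.png',cv2.resize(t[115:180,275:345],None,fx=8,fy=8,interpolation=2))
# scene: top face ellipse at px (258,449)/3 ; 
for u,v in(((258.5)/3+110-.3,(451)/3+130-.3),):print('scene disc',onz(S,u,v,.023))
q=[(231,402),(372,439),(300,549),(150,507)]
print('scene mat',np.mean([onz(S,110+a/3-.3,130+b/3-.3,.003) for a,b in q],0))
E
```

```text
scene disc [0.65557103 0.01340865 0.023     ]
scene mat [0.65340397 0.01377166 0.003     ]
```

View pics/t10.png

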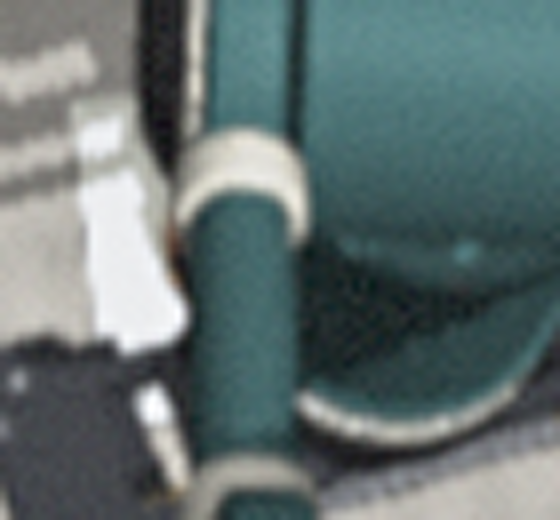

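The top view is blocked by the arm. The scene view shows the base flat and about 2 mm from the mat centre, with the next base risen and the arm clear, so I'll hand in.

```bash
python3 -c "
from cell import ticket
print(ticket.job_done())"
```

```text
the job is handed in; nothing more can be done
None
```

I pulled the top wide base from its dispenser and set it flat on the empty mat. The job is handed in, at about 12 s of the 42 s allowed.

- **Grasp:** I gripped the rim between the rods at 12 N, with the finger tips above the seam to the next base. Only the top base came up, and the next one rose into its place.
- **Placing:** I lowered it in steps of about 1 mm until it touched the mat, with an upward push of about 5 N. Then I eased off, opened the fingers and backed away upwards.
- **Last checks:**
  - In the scene view the base lies flat about 2 mm from the mat centre, at (0.656, 0.013) against (0.653, 0.014).
  - Two wide bases remain in the dispenser, the upper one raised.
  - The gripper is clear, with the force reading at noise level.
- **Disagreements and gaps:**
  - The views put the top of the stack at 124 to 132 mm. The contact height during placing suggests about 130 mm.
  - Estimates of the mat centre from different views varied by up to about 4 mm.
  - The arm hid the mat from the top camera after placing, so the centring was confirmed numerically only from the scene view.

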